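Clear the bending die and load the matching blank

TASK

Lift the finished U bracket out of the die pocket and gently set it down on its base in the green tray. Then, out of the three blanks on the die bed, find the one of the same length as that bracket and slide it along the bed, never lifting it off, until it lies over the pocket flush against both the yellow back fence and the yellow end stop. Leave the other two blanks and the things on the bench where they are.

Things in the scene. Friction and masses are not known exactly. Their poses are not given: they have to be found in the camera images.
- die_bed: fixed dark steel die bed, 190 mm (its x) x 400 mm (its y), top at z = 30 mm; origin on its underside, x away from the robot, y to the left; it spans x -95 to 95, y -180 to 220 mm. A yellow fence and a yellow end stop, 7 mm high, stand on it at the back and at the right. An 86 x 64 mm blank flush against both has its centre at x = 45, y = -112 mm, over the pocket
- pocket (a point): centre of the floor of the open die pocket, in the bed's back right corner (bed frame x = 45, y = -110, z = 22 mm); the pocket is 27 mm (bed x) by 90 mm (bed y), 8 mm deep; axes as the bed's
- fence (a point): foot of the yellow back fence's guiding face (bed frame x = 77, y = 20, z = 30 mm), which faces the robot; the fence is 12 mm thick, 7 mm high, and runs along the bed's y from -172 to 212 mm; axes as the bed's
- end_stop (a point): foot of the yellow end stop's face (bed frame x = 45, y = -155, z = 30 mm), which faces the bed's +y; the stop is 17 mm thick, 7 mm high, and runs from bed x = 10 mm to the fence; axes as the bed's
- bracket: finished aluminium-coloured U bracket, 86 mm long (own y), 24 mm wide over the outside (own x), 26 mm high, walls and base 4 mm thick, open side up, about 160 g; origin at the centre of its underside. It stands loosely in the die pocket, long side along the bed's y, its walls rising 18 mm above the plate top (11 mm above the fence)
- tray: fixed green open tray, outside 170 mm (own x) x 130 mm (own y) x 35 mm high, walls and floor 4 mm thick; origin at the centre of its underside, on the bench to the right of the die bed
- blank_short: flat aluminium-coloured sheet blank, 64 mm (own x) x 70 mm long (own y) x 5 mm thick, about 171 g, origin at the centre of its underside. The three blanks differ only in length; they lie flat and loose in any order in a row on the front half of the bed, at bed x about -40 mm, 112 mm between centres (gaps from 3 mm), length within 0.1 rad of the bed's y
- blank_middle: flat aluminium-coloured sheet blank, 64 mm (own x) x 86 mm long (own y) x 5 mm thick, about 210 g, origin at the centre of its underside; the one as long as the bracket. The three blanks differ only in length; they lie flat and loose in any order in a row on the front half of the bed, at bed x about -40 mm, 112 mm between centres (gaps from 3 mm), length within 0.1 rad of the bed's y
- blank_long: flat aluminium-coloured sheet blank, 64 mm (own x) x 102 mm long (own y) x 5 mm thick, about 249 g, origin at the centre of its underside. The three blanks differ only in length; they lie flat and loose in any order in a row on the front half of the bed, at bed x about -40 mm, 112 mm between centres (gaps from 3 mm), length within 0.1 rad of the bed's y
- mallet: bystander: mallet with a black head and wooden handle, about 240 mm long, lying on the bench to the left
- oil_bottle: bystander: yellow bottle with a red cap, 56 mm wide, 150 mm high, standing beyond the tray at the right
- rivet_jar: bystander: glass jar with a black cap, 64 mm wide, 75 mm high, standing to the left of the die bed
- screwdriver: bystander: screwdriver with an orange handle lying beyond the die bed
Things that resemble listed ones, but are neither listed nor needed, are in the scene too. Leave any blue or turquoise look-alike of the blank_middle alone.

How it is judged:
On the way:
1. the bracket stands on its base in the tray, let go (x of bracket in the frame of tray between -0.08 and 0.08 m and y of bracket in the frame of tray between -0.06 and 0.06 m and z of bracket in the frame of tray below 0.009 m and angle between bracket's own z axis and vertical below 0.15 rad and contact force between the fingers and bracket below 0.05 N), for 0.2 s.
At the end, for the whole second after the job is handed in: the bracket stands on its base on the tray floor (inside the walls, tilted under 0.15 rad), released; the 86 mm blank lies flat on the bed in the corner over the pocket, its centre within 2.5 mm of x = 45, y = -112 mm in the bed's frame and square to it within 0.04 rad; both at rest (all of step 1 and x of blank_middle in the frame of die_bed between 0.0425 and 0.0475 m and y of blank_middle in the frame of die_bed between -0.1145 and -0.1095 m and z of blank_middle in the frame of die_bed between 0.0275 and 0.0325 m and angle between the x axis of blank_middle and the x axis of die_bed, either way round below 0.04 rad and linear speed of each of blank_middle, bracket below 0.01 m/s); the robot touches nothing.
It fails at once if a blank is lifted more than 10 mm off the bed (z of any of blank_short, blank_middle, blank_long in the frame of die_bed above 0.04 m).
It fails at once if one of the other two blanks is shifted more than 15 mm (distance of any of blank_short, blank_long from where it was at the start of the episode above 0.015 m).
It fails at once if the bracket is dropped (falls free faster than 0.7 m/s, from about 25 mm) (contact force between the fingers and bracket below 0.01 N and linear speed of bracket above 0.7 m/s).
It fails at once if a bystander on the bench is moved more than 30 mm (distance of any of mallet, oil_bottle, rivet_jar, screwdriver from where it was at the start of the episode above 0.03 m).
It also fails if it takes over 72 s, if anything falls off the work surface, if the arm or the gripper's body presses on something with over 40 N, if the wrist force passes 120 N, or if a joint passes its speed limit or range.

ROBOT

A 7-joint arm with a two-finger parallel gripper is mounted at the origin on the work surface. World frame = base frame: x ahead of the robot, y to its left, z up, the work surface at z = 0. Lengths are in m, angles in rad, forces in N, time in s.
With the tool pointing down it reaches from about 0.35 to 0.9 m from the base axis. Payload 8.1 kg.
Tool frame: the origin (TCP) lies at the very end of the fingers, on their centre line; the grasp point (between the pads) lies 19 mm behind it; z points along the fingers, y is the line along which they close (so a half turn about z gives the same grasp; the last joint's range is limited). The gripper opens to 92 mm and grips with 3 to 60 N. Pads are 19 mm wide; open, the fingers measure 130 mm over their backs; the gripper's body (75 mm by 190 mm) begins 47 mm behind the grasp point.
Start: joints at [1.068, 0.434, 0.025, 1.573, -0.012, 1.134, -0.075], TCP at [0.243, -0.576, 0.227] pointing down, gripper open.
Joint ranges: [-2.62, 2.62], [-0.44, 2.09], [-1.27, 1.32], [0.08, 2.57], [-1.32, 4.46], [0.12, 2], [-2.74, 2.74]. Speed limits (rad/s): [2.22, 2.22, 3.01, 3.01, 3.14, 3.14, 3.14].

INTERFACE

Orientations are given as a rotation vector (axis times angle).
In Python, from cell import arm gives the robot as it stands.
- The arm moves only by the tool carry_out, never from a script. Its argument "commands" is a list of rows, each a list of 7 numbers: the opening, from 0 (shut) to 1 (fully open), then the shift along the tool's x, y, z each as a share of 0.025 m, from -1 to 1, then the turn, a rotation vector about the tool's x, y, z each as a share of 0.1 rad, from -1 to 1. A call has 1 to 8 rows; each row shifts and turns the commanded pose from where the row before left it, along the tool's axes as they then stand; what a row does not reach is not made up. A row lasts 1/10 s, in which the tool goes at most 50 mm and 8.59 degrees, less where a joint would pass 70% of its speed; a pose out of reach is approached as far as the arm can. A call with a number of a shift or a turn outside -1 to 1 is refused whole. A call with a gripper value outside its range is refused whole. The fingers move at their own pace and stop on an object; "squeeze" is the grip in N (left out, the last holds). Time passes only in rows, so rows that do not move let the fingers close. It gives the time, the measured TCP pose, the force, the opening and the grip force at its end, in the units of the state.
- arm.observe(): the state, without advancing time (a new reading comes with each control period).
- arm.get_image(name): name is "scene" or "top" or "wrist"; returns a dict with "pixels" (480x640x3 uint8, red, green, blue), "range_z" (480x640 float32, m along the optical axis (not along the pixel's ray), 0 where there is no reading), "mtx" (3x3 intrinsics, pixels), "R" (3x3) and "t" (3): a world point X has camera coordinates R X + t; the wrist camera has in their place "tool_from_camera" (4x4, takes a point from camera to tool coordinates, whose origin is the TCP and whose axes are the flange's). Camera axes: x right, y down, z forward; pixel columns grow to the right and rows downward; lengths in m; the calibration is good to about 2 mm. The wrist camera is an equidistant fisheye: a pixel r from the principal point sees the ray r / f radians off the axis. A picture is of the moment at which its call begins: read the wrist's pose just before it.
- arm.sign_off(): hands the job in; it is judged then, once.
The state is a dict: "clock": time; "joints": joint angles; "dq": joint speeds; "joint_efforts": joint torques, N m; "position": TCP position; "ee_rot": TCP orientation; "force": force on the tool from outside, world axes, zero at the start; "ft_torque": the same for the moment, N m; "width": opening from 0.0 (shut) to 1.0 (fully open); "gripper_force": force on a finger pad.
Only numpy, scipy, OpenCV 4.12 (cv2) and the standard library are available. Lean on these libraries where they do the work, as an engineer would, in place of code of your own. Each camera call takes 0.05 s, during which the arm holds its last target. There are 200 camera calls.

## Working session

There is one attempt and no reset: what is moved stays moved. The work goes in short steps, Python scripts to look and compute and a tool call to move; the robot and the scene stay as the last step left them, time stands still between calls to the robot, and variables do not carry over. Pictures are saved under pics/ and viewed, at most 10 in all, crops included, and the job is handed in when it is done.

Besides the shell and the picture viewer there is one more tool, called after "Call:" by a JSON object that holds its "fn" and its "kwargs". carry_out: Moves the arm, as the interface text tells. Shift numbers are shares of 0.025 m and turn numbers shares of 0.1 rad, none past 1 either way. Its arguments: {"type":"object","properties":{"commands":{"type":"array"},"squeeze":{"type":"number"}},"required":["commands"]}

```bash
ls; mkdir -p pics; cat > h.py <<'E'
import numpy as np,cv2,pickle
from cell import arm
def shot(n):
    im=arm.get_image(n); return im
def pts(im):
    # world points by depth for fixed cams
    K=im["mtx"];z=im["range_z"];v,u=np.mgrid[:480,:640]
    c=np.stack([(u-K[0,2])/K[0,0]*z,(v-K[1,2])/K[1,1]*z,z],-1)
    return (c-im["t"])@im["R"]
def ray(im,uv,h):
    K=im["mtx"];uv=np.atleast_2d(uv).astype(float)
    d=np.c_[(uv[:,0]-K[0,2])/K[0,0],(uv[:,1]-K[1,2])/K[1,1],np.ones(len(uv))]@im["R"]
    o=-im["R"].T@im["t"]
    return o+d*((h-o[2])/d[:,2])[:,None]
E
python3 - <<'E'
from h import *
s=arm.observe();print({k:np.round(v,3) for k,v in s.items()})
for n in ["top","scene"]:
    im=shot(n);pickle.dump(im,open(n+".pkl","wb"));cv2.imwrite(f"pics/{n}.png",im["pixels"][...,::-1])
    print(n,im["mtx"],-im["R"].T@im["t"])
E
```

```text
pics
{'clock': np.float64(0.0), 'joints': array([ 1.068,  0.435,  0.025,  1.574, -0.012,  1.134, -0.075]), 'dq': array([-0.001,  0.001,  0.001, -0.   , -0.   ,  0.   , -0.001]), 'joint_efforts': array([ 1.0000e-03, -6.6787e+01,  9.8500e-01, -3.1446e+01, -6.1000e-02,
        4.3000e-02,  0.0000e+00]), 'position': array([ 0.243, -0.575,  0.226]), 'ee_rot': array([-3.078e+00, -6.240e-01,  1.000e-03]), 'force': array([0.639, 0.603, 0.576]), 'ft_torque': array([0.022, 0.03 , 0.06 ]), 'gripper_force': np.float64(0.0), 'width': np.float64(1.003)}
top [[608.947497     0.         312.63095293]
 [  0.         608.947497   239.06466187]
 [  0.           0.           1.        ]] [0.30553256 0.01704289 1.38424378]
scene [[436.85398696   0.         321.94445555]
 [  0.         436.85398696 242.86777131]
 [  0.           0.           1.        ]] [ 0.94492132 -0.42285487  0.97795904]
```

View pics/top.png

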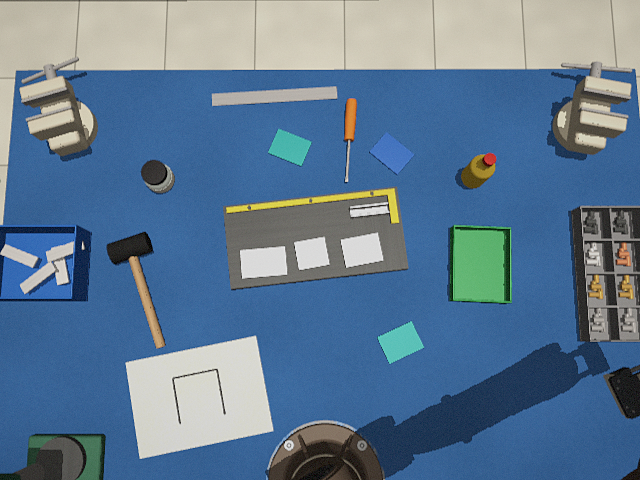

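View pics/scene.png

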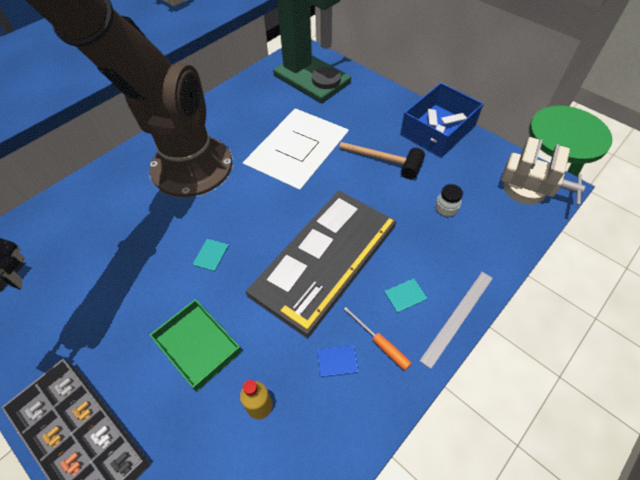

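The top view shows the bed around (317,240). On it are three white blanks at (264,262), (311,253) and (361,250), the bracket at (369,210), and the fence and stop running along the top and right edges. The tray is at (481,264). The blue and turquoise look-alikes are off the bed at (392,153), (290,147) and (400,342). Next I'll measure these, with an enlarged crop to confirm.

```bash
cat >> h.py <<'E'
def rects(im,mask,h,amin=150):
    out=[]
    for c in cv2.findContours(mask.astype(np.uint8),cv2.RETR_EXTERNAL,cv2.CHAIN_APPROX_NONE)[0]:
        a=cv2.contourArea(c)
        if a<amin: continue
        (px,py)=c[:,0].mean(0)
        w=ray(im,c[:,0],h)[:,:2]
        r=cv2.minAreaRect((w*1000).astype(np.float32))
        out.append((np.round((px,py)),np.round(r[0],1),np.round(r[1],1),round(r[2],2)))
    return out
E
python3 - <<'E'
from h import *
im=pickle.load(open("top.pkl","rb"));hsv=cv2.cvtColor(im["pixels"],cv2.COLOR_RGB2HSV);H,S,V=[hsv[...,i].astype(int) for i in range(3)]
roi=np.zeros((480,640),bool);roi[185:295,215:412]=1
white=(V>150)&(S<60)&roi
print("blanks",*rects(im,white,.035,80),sep="\n")
yel=(H>18)&(H<35)&(S>120)&(V>90)&roi
P=pts(im)
for nm,m in (("yel",yel),("white",white)): print(nm,np.percentile(P[m][:,2],[5,50,95]))
c=max(cv2.findContours(yel.astype(np.uint8),0,1)[0],key=cv2.contourArea)
ap=cv2.approxPolyDP(c,3,True)[:,0];print(ap.tolist(),np.round(ray(im,ap,.037)[:,:2],4).tolist())
bed=((S<90)|yel)&roi&(P[...,2]>.015)
print("bed",*rects(im,bed,.03,3000))
g=(H>45)&(H<75)&(S>100)&(V>50);g[:,:430]=0;g[:,530:]=0;g[:210]=0;g[320:]=0
print("tray",*rects(im,g,.035,500)); 
print("depth blanks",[np.round(np.median(P[y-3:y+4,x-3:x+4].reshape(-1,3),0),4) for x,y in((264,262),(311,253),(361,250),(481,264))])
cv2.imwrite("pics/c1.png",cv2.resize(im["pixels"][180:295,220:415,::-1],None,fx=4,fy=4,interpolation=cv2.INTER_CUBIC))
E
```

```text
blanks
(array([263., 262.]), array([476.2, 138.6]), array([ 65.3, 101.7]), 4.91)
(array([311., 253.]), array([496.7,  31.1]), array([65.1, 69.7]), 10.47)
(array([361., 250.]), array([504.4, -81.5]), array([65.2, 85.6]), 10.94)
(array([369., 211.]), array([592.3, -98.8]), array([16.8, 86.2]), 6.53)
yel [0.02872941 0.03568542 0.04084611]
white [0.02651209 0.03375986 0.04027499]
[[398, 222], [393, 188], [226, 208], [226, 212], [386, 194], [391, 223]] [[0.5667, -0.1639], [0.6453, -0.1542], [0.5985, 0.2244], [0.5892, 0.2242], [0.6313, -0.138], [0.5644, -0.1482]]
bed (array([314., 236.]), array([532.8,  24.1]), array([191.3, 399.6]), 6.7)
tray (array([472., 265.]), array([ 473.8, -345.4]), array([134.8, 170.2]), 88.06)
depth blanks [array([0.4758, 0.1367, 0.0346]), array([0.4966, 0.0317, 0.0338]), array([ 0.5033, -0.0804,  0.0337]), array([ 0.4757, -0.3556,  0.0023])]
```

View pics/c1.png

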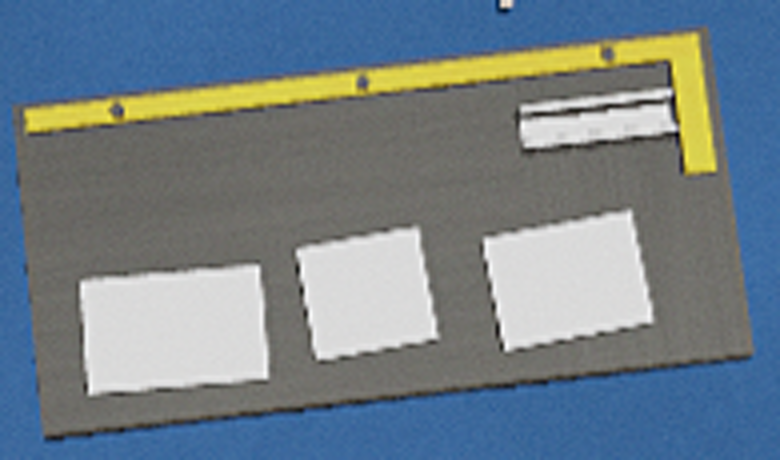

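The candidates are the rightmost blank at (361,250), 85.6 mm long; (311,253), 69.7 mm; and (263,262), 101.7 mm. The 86 mm blank is the rightmost one, as the crop confirms. First I'll turn the tool for the bracket.

Call:
{"fn": "carry_out", "kwargs": {"commands": [[0.5,0,0,0,0,0,-1],[0.5,0,0,0,0,0,-1],[0.5,0,0,0,0,0,-1],[0.5,0,0,0,0,0,-1],[0.5,0,0,0,0,0,-1],[0.5,0,0,0,0,0,-1],[0.5,0,0,0,0,0,-1],[0.5,0,0,0,0,0,-1]], "squeeze": 20}}

```text
clock: 0.9
position: [0.2431, -0.5755, 0.2263]
ee_rot: [-2.589, -1.778, -0.0]
force: [-0.3, 0.1, -0.2]
width: 0.5
gripper_force: 0.0
```

Call:
{"fn": "carry_out", "kwargs": {"commands": [[0.5,0,0,0,0,0,-1],[0.5,0,0,0,0,0,-1],[0.5,0,0,0,0,0,-1],[0.5,0,0,0,0,0,-1],[0.5,0,0,0,0,0,-0.9],[0.5,0,0,0,0,0,0]]}}

```text
clock: 1.5
position: [0.243, -0.5755, 0.2263]
ee_rot: [-2.083, -2.35, -0.001]
force: [-0.1, -0.1, -0.4]
width: 0.502
gripper_force: 0.0
```

```bash
cat >> h.py <<'E'
from scipy.spatial.transform import Rotation as Ro
PSI=np.radians(6.75)
def go(target,yawdeg=None):
    """shares in tool axes from measured pose to the target position; yawdeg=wanted world angle of tool y"""
    s=arm.observe();R=Ro.from_rotvec(s["ee_rot"]);d=R.inv().apply(np.array(target)-s["position"])
    M=R.as_matrix();ya=np.degrees(np.arctan2(M[1,1],M[0,1]))
    t=Ro.from_matrix(M)
    print("clk",round(s["clock"],2),"pos",np.round(s["position"],4),"F",np.round(s["force"],1),"w",round(float(s["width"]),3),"grip",np.round(s["gripper_force"],1))
    print("toolY angle",round(ya,2),"tool z",np.round(M[:,2],4),"| shift shares",np.round(d/.025,2))
    if yawdeg is not None:
        c,n=np.cos(np.radians(yawdeg)),np.sin(np.radians(yawdeg))
        W=np.c_[[-n,c,0],[c,n,0],[0,0,-1.]]   # x=y cross z
        print("turn shares",np.round((R.inv()*Ro.from_matrix(W)).as_rotvec()/.1,2))
O=np.array([.5351,.0042])
def bed(x,y,z): c,n=np.cos(PSI),np.sin(PSI); return np.r_[O+[c*x-n*y,n*x+c*y],z]
def tobed(w): c,n=np.cos(PSI),np.sin(PSI);d=np.asarray(w)[...,:2]-O; return np.stack([c*d[...,0]+n*d[...,1],-n*d[...,0]+c*d[...,1]],-1)
E
python3 -c "
from h import *
print(bed(.045,-.11,0)); go(bed(.045,-.11,.15),6.75)"
```

```text
[ 0.59271719 -0.09974835  0.        ]
clk 1.5 pos [ 0.243  -0.5755  0.2263] F [-0.1 -0.1 -0.4] w 0.502 grip 0.0
toolY angle 6.89 tool z [-3.e-04  9.e-04 -1.e+00] | shift shares [17.21 16.17  3.06]
turn shares [-0.   -0.01  0.02]
```

Call:
{"fn": "carry_out", "kwargs": {"commands": [[0.5,1,0.95,0,0,0,0],[0.5,1,0.95,0,0,0,0],[0.5,1,0.95,0,0,0,0],[0.5,1,0.95,0,0,0,0],[0.5,1,0.95,0,0,0,0],[0.5,1,0.95,0,0,0,0],[0.5,1,0.95,0,0,0,0],[0.5,1,0.95,0,0,0,0]]}}

```text
clock: 2.3
position: [0.4087, -0.3534, 0.2267]
ee_rot: [-2.089, -2.346, 0.0]
force: [0.4, -0.3, 0.1]
width: 0.499
gripper_force: 0.0
```

Call:
{"fn": "carry_out", "kwargs": {"commands": [[0.5,1,0.95,0,0,0,0],[0.5,1,0.95,0,0,0,0],[0.5,1,0.95,0,0,0,0],[0.5,1,0.95,0,0,0,0],[0.5,1,0.95,0,0,0,0],[0.5,1,0.95,0,0,0,0],[0.5,1,0.9,1,0,0,0],[0.5,0,0,0,0,0,0]]}}

```text
clock: 3.1
position: [0.5521, -0.1555, 0.1992]
ee_rot: [-2.078, -2.35, -0.002]
force: [-0.0, 1.3, -0.4]
width: 0.496
gripper_force: 0.0
```

```bash
cat >> h.py <<'E'
def wray(im,uv,h,s):
    K=im["mtx"];uv=np.atleast_2d(uv).astype(float)
    x=(uv-[K[0,2],K[1,2]])/[K[0,0],K[1,1]];r=np.linalg.norm(x,axis=1)+1e-12
    d=np.c_[x*(np.sin(r)/r)[:,None],np.cos(r)]
    T=im["tool_from_camera"];R=Ro.from_rotvec(s["ee_rot"]).as_matrix()
    d=d@(R@T[:3,:3]).T;o=R@T[:3,3]+s["position"]
    return o+d*((h-o[2])/d[:,2])[:,None]
E
python3 - <<'E'
from h import *
go(bed(.045,-.11,.15),6.75)
s=arm.observe();im=shot("wrist");pickle.dump((s,im),open("w1.pkl","wb"))
cv2.imwrite("pics/w1.png",im["pixels"][...,::-1]);print(im["tool_from_camera"],im["mtx"])
E
```

```text
clk 3.1 pos [ 0.5521 -0.1555  0.1992] F [-0.   1.3 -0.4] w 0.496 grip 0.0
toolY angle 7.04 tool z [-0.0024  0.0038 -1.    ] | shift shares [2.01 1.89 1.97]
turn shares [-0.02 -0.04  0.05]
[[ 1.91420962e-04 -9.63483613e-01 -2.67767234e-01  7.27824178e-02]
 [ 9.99999597e-01  4.19265115e-04 -7.93727372e-04  9.22044168e-04]
 [ 8.77008776e-04 -2.67766974e-01  9.63483305e-01 -1.58558964e-01]
 [ 0.00000000e+00  0.00000000e+00  0.00000000e+00  1.00000000e+00]] [[371.64829954   0.         317.90709327]
 [  0.         371.64829954 236.48388065]
 [  0.           0.           1.        ]]
```

View pics/w1.png

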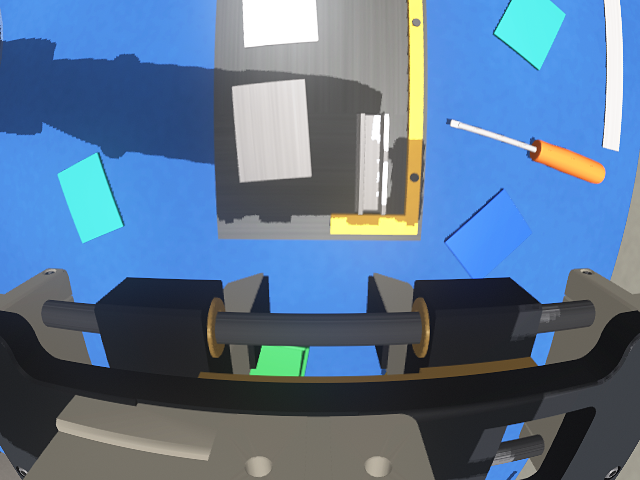

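The wrist view shows the bracket at cols 358–389, rows 113–214, the fence at cols ~407–424, and the end stop at rows 214–235. Next I'll localise the bracket and fence from this view.

```bash
python3 - <<'E'
from h import *
s,im=pickle.load(open("w1.pkl","rb"))
hsv=cv2.cvtColor(im["pixels"],cv2.COLOR_RGB2HSV);H,S,V=[hsv[...,i].astype(int) for i in range(3)]
roi=np.zeros((480,640),bool);roi[105:240,325:430]=1
m=(V>115)&(S<60)&roi
pk=np.column_stack(np.nonzero(m)[::-1]);w=tobed(wray(im,pk,.048,s))
print("bracket top bed mm",np.round(np.percentile(w,[1,99],axis=0)*1000,1))
for r in (130,150,170,190,205):
    cs=np.nonzero(m[r])[0]; y=np.nonzero(((H>15)&(H<35)&(S>120)&(V>60)&roi)[r])[0]
    print(r,cs.min(),cs.max(),np.round(tobed(wray(im,[[cs.min()-.5,r],[cs.max()+.5,r]],.048,s))*1e3,1).tolist(),"fence",np.round(tobed(wray(im,[[y.min()-.5,r],[y.max()+.5,r]],.037,s))*1e3,1).tolist())
yy=((H>15)&(H<35)&(S>120)&(V>60)&roi)
for c in (335,345,395,400): y=np.nonzero(yy[:,c])[0];print("stop",c,np.round(tobed(wray(im,[[c,y.min()-.5],[c,y.max()+.5]],.037,s))*1e3,1).tolist())
E
```

```text
bracket top bed mm [[   5.5 -175.3]
 [  89.1  -60.3]]
130 357 426 [[29.9, -82.0], [89.9, -79.4]] fence [[75.8, -80.0], [77.6, -79.9]]
150 359 425 [[31.9, -98.7], [89.6, -96.6]] fence [[75.4, -97.7], [89.1, -97.1]]
170 357 424 [[30.5, -115.5], [89.4, -113.8]] fence [[76.0, -115.3], [88.9, -114.9]]
190 356 423 [[30.0, -132.5], [89.4, -131.2]] fence [[75.9, -133.2], [88.9, -132.8]]
205 356 422 [[30.4, -145.4], [89.3, -144.4]] fence [[75.7, -146.7], [88.7, -146.5]]
stop 335 [[13.5, -155.2], [13.6, -159.7]]
stop 345 [[22.4, -155.1], [22.4, -158.8]]
stop 395 [[67.4, -155.5], [67.7, -161.0]]
stop 400 [[72.0, -155.5], [72.4, -162.8]]
```

Call:
{"fn": "carry_out", "kwargs": {"commands": [[0.5,0.7,0.63,0.5,0,0,0],[0.5,0.7,0.63,0.5,0,0,0],[0.5,0.6,0.63,1,0,0,0],[0.5,0,0,1,0,0,0.05],[0.5,0,0,0.9,0,0,0],[0.5,0,0,0,0,0,0]]}}

```text
clock: 3.75
position: [0.5898, -0.1073, 0.1015]
ee_rot: [-2.092, -2.338, 0.006]
force: [0.1, -1.6, 0.6]
width: 0.5
gripper_force: 0.0
```

```bash
python3 -c "
from h import *
go(bed(.045,-.110,.0405),6.75)"
```

```text
clk 3.75 pos [ 0.5898 -0.1073  0.1015] F [ 0.1 -1.6  0.6] w 0.5 grip 0.0
toolY angle 6.36 tool z [-5.5e-03 -3.0e-04 -1.0e+00] | shift shares [0.29 0.16 2.44]
turn shares [-0.06 -0.   -0.07]
```

Call:
{"fn": "carry_out", "kwargs": {"commands": [[0.5,0.2,0.1,0.6,0,0,0],[0.5,0,0,0.5,0,0,0],[0.5,0,0,0,0,0,0],[0.5,0,0,0,0,0,0]]}}

```text
clock: 4.15
position: [0.5941, -0.1009, 0.0768]
ee_rot: [-2.092, -2.344, 0.0]
force: [-0.3, 0.0, 0.3]
width: 0.503
gripper_force: 0.0
```

```bash
python3 -c "
from h import *
go(bed(.045,-.110,.0405),6.75)"
```

```text
clk 4.15 pos [ 0.5941 -0.1009  0.0768] F [-0.3  0.   0.3] w 0.503 grip 0.0
toolY angle 6.51 tool z [-1.e-04 -1.e-04 -1.e+00] | shift shares [ 0.05 -0.05  1.45]
turn shares [-0.    0.   -0.04]
```

Call:
{"fn": "carry_out", "kwargs": {"commands": [[0.5,0.05,-0.05,0.5,0,0,-0.04],[0.5,0,0,0.5,0,0,0],[0.5,0,0,0.45,0,0,0],[0.5,0,0,0,0,0,0],[0.35,0,0,0,0,0,0],[0.2,0,0,0,0,0,0],[0.1,0,0,0,0,0,0],[0.1,0,0,0,0,0,0]]}}

```text
clock: 4.95
position: [0.593, -0.0997, 0.0409]
ee_rot: [2.086, 2.348, 0.001]
force: [-0.7, -0.4, 1.0]
width: 0.263
gripper_force: 20.0
```

Call:
{"fn": "carry_out", "kwargs": {"commands": [[0.1,0,0,0,0,0,0],[0.1,0,0,-0.3,0,0,0],[0.1,0,0,-0.5,0,0,0],[0.1,0,0,-0.5,0,0,0],[0.1,0,0,-0.5,0,0,0],[0.1,0,0,-0.5,0,0,0],[0.1,0,0,0,0,0,0]]}}

```text
clock: 5.65
position: [0.5942, -0.0997, 0.1005]
ee_rot: [2.085, 2.346, 0.003]
force: [0.5, 0.3, -1.8]
width: 0.258
gripper_force: 20.0
```

```bash
python3 - <<'E'
from h import *
go([.4738,-.35,.17],None)
s=arm.observe();im=shot("wrist");pickle.dump((s,im),open("w2.pkl","wb"))
sc=shot("scene")
a=im["pixels"][60:380,160:480,::-1];b=sc["pixels"][180:420,140:460,::-1]
cv2.imwrite("pics/w2.png",np.hstack([cv2.resize(a,(400,400)),cv2.resize(b,(400,300))[:300].copy() if 0 else cv2.copyMakeBorder(cv2.resize(b,(400,300)),0,100,0,0,0)]))
E
```

```text
clk 5.65 pos [ 0.5942 -0.0997  0.1005] F [ 0.5  0.3 -1.8] w 0.258 grip 20.0
toolY angle 6.75 tool z [ 3.7e-03 -5.0e-04 -1.0e+00] | shift shares [-9.38 -5.95 -2.79]
```

View pics/w2.png

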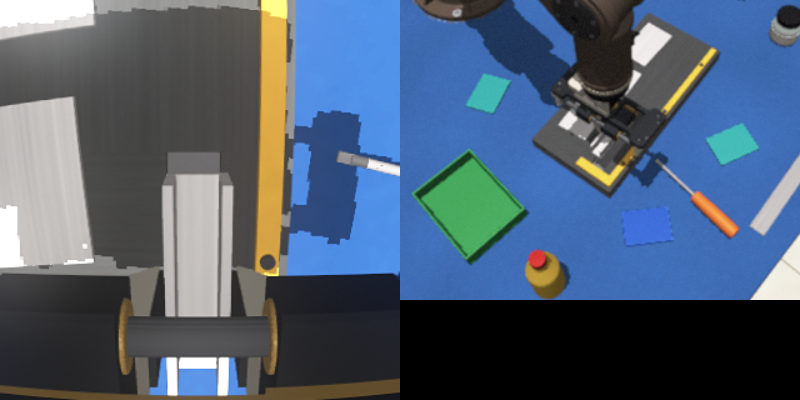

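The bracket is held level and centred between the fingers in both views. Now I'll carry it over to the tray.

Call:
{"fn": "carry_out", "kwargs": {"commands": [[0.1,-0.3,-0.2,-0.4,0,0,0],[0.1,-0.8,-0.5,0,0,0,0],[0.1,-0.9,-0.6,0,0,0,0],[0.1,-0.9,-0.6,0,0,0,0],[0.1,-0.9,-0.6,0,0,0,0],[0.1,-0.9,-0.6,0,0,0,0],[0.1,-0.9,-0.6,0,0,0,0],[0.1,-0.9,-0.6,0,0,0,0]]}}

```text
clock: 6.55
position: [0.5038, -0.2752, 0.108]
ee_rot: [-2.087, -2.347, 0.001]
force: [-0.4, -0.1, -2.0]
width: 0.259
gripper_force: 20.0
```

Call:
{"fn": "carry_out", "kwargs": {"commands": [[0.1,-0.9,-0.6,0,0,0,0],[0.1,-0.9,-0.5,0,0,0,0],[0.1,-0.6,-0.4,0,0,0,0],[0.1,-0.35,-0.25,0,0,0,0],[0.1,0,0,0,0,0,0],[0.1,0,0,0,0,0,0]]}}

```text
clock: 7.15
position: [0.47, -0.3463, 0.108]
ee_rot: [-2.086, -2.349, -0.001]
force: [0.8, 0.4, -1.9]
width: 0.257
gripper_force: 20.0
```

```bash
python3 - <<'E'
from h import *
go([.473,-.348,.023],6.75)
im=shot("top");P=pts(im)
hsv=cv2.cvtColor(im["pixels"],cv2.COLOR_RGB2HSV);H,S,V=[hsv[...,i].astype(int) for i in range(3)]
im0=pickle.load(open("top.pkl","rb"));P0=pts(im0);p=P0[226:303,448:512].reshape(-1,3)
p=p[(p[:,2]>.025)&(p[:,2]<.045)];print(len(p),cv2.minAreaRect((p[:,:2]*1000).astype(np.float32)),np.percentile(p,[1,99],axis=0))
p=P0[226:303,448:512].reshape(-1,3);p=p[p[:,2]<.012];print("floor",np.percentile(p,[2,50,98],axis=0))
E
```

```text
clk 7.15 pos [ 0.47   -0.3463  0.108 ] F [ 0.8  0.4 -1.9] w 0.257 grip 20.0
toolY angle 6.78 tool z [ 2.e-04  7.e-04 -1.e+00] | shift shares [-0.08  0.11  3.4 ]
turn shares [ 0.   -0.01  0.  ]
649 ((473.55718994140625, -349.10992431640625), (132.2487030029297, 170.93931579589844), 87.31277465820312) [[ 0.38786012 -0.41484023  0.0252452 ]
 [ 0.55872732 -0.28092653  0.03939025]]
floor [[ 0.39655995 -0.41224192 -0.00358878]
 [ 0.47603818 -0.35111066  0.00283709]
 [ 0.55511807 -0.28212711  0.00962433]]
```

Call:
{"fn": "carry_out", "kwargs": {"commands": [[0.1,-0.1,0.1,0.6,0,0,0],[0.1,0,0,0.7,0,0,0],[0.1,0,0,0.7,0,0,0],[0.1,0,0,0.6,0,0,0],[0.1,0,0,0.4,0,0,0],[0.1,0,0,0.2,0,0,0],[0.1,0,0,0,0,0,0],[0.1,0,0,0,0,0,0]]}}

```text
clock: 8.0
position: [0.473, -0.3494, 0.0284]
ee_rot: [2.086, 2.348, 0.0]
force: [-0.6, 0.5, -2.0]
width: 0.257
gripper_force: 20.0
```

Call:
{"fn": "carry_out", "kwargs": {"commands": [[0.1,0,0,0.06,0,0,0],[0.1,0,0,0.06,0,0,0],[0.1,0,0,0.04,0,0,0],[0.1,0,0,0,0,0,0]]}}

```text
clock: 8.4
position: [0.4725, -0.3494, 0.024]
ee_rot: [2.087, 2.348, -0.0]
force: [-0.6, 0.3, -2.1]
width: 0.26
gripper_force: 20.0
```

Call:
{"fn": "carry_out", "kwargs": {"commands": [[0.1,0,0,0.04,0,0,0],[0.1,0,0,0.03,0,0,0],[0.1,0,0,0,0,0,0]]}}

```text
clock: 8.7
position: [0.4726, -0.3494, 0.0229]
ee_rot: [2.086, 2.348, -0.0]
force: [-3.2, 1.1, 6.5]
width: 0.259
gripper_force: 20.0
```

Call:
{"fn": "carry_out", "kwargs": {"commands": [[0.3,0,0,0,0,0,0],[0.35,0,0,0,0,0,0],[0.45,0,0,0,0,0,0],[0.45,0,0,0,0,0,0],[0.45,0,0,-0.5,0,0,0],[0.45,0,0,-1,0,0,0],[0.45,0,0,-1,0,0,0],[0.45,0,0,-1,0,0,0]]}}

```text
clock: 9.5
position: [0.4726, -0.3492, 0.1116]
ee_rot: [2.086, 2.348, 0.0]
force: [0.2, -0.1, 0.5]
width: 0.449
gripper_force: 0.0
```

Call:
{"fn": "carry_out", "kwargs": {"commands": [[1,0,0,-0.5,0,0,0],[1,0.5,0.1,0,0,0,0],[1,1,0.25,0,0,0,0],[1,1,0.25,0,0,0,0],[1,1,0.25,0,0,0,0],[1,1,0.25,0,0,0,0],[1,1,0.25,0,0,0,0],[1,1,0.25,0,0,0,0]]}}

```text
clock: 10.3
position: [0.4922, -0.1809, 0.121]
ee_rot: [-2.085, -2.348, 0.001]
force: [0.3, -0.1, 0.0]
width: 0.994
gripper_force: 0.0
```

Call:
{"fn": "carry_out", "kwargs": {"commands": [[1,1,0.25,0,0,0,0],[1,1,0.25,0,0,0,0],[1,1,0.25,0,0,0,0],[1,0.6,0.2,0,0,0,0],[1,0.35,0.2,0,0,0,-0.73],[1,0,0,0,0,0,0],[1,0,0,0,0,0,0]]}}

```text
clock: 11.0
position: [0.5092, -0.0815, 0.1214]
ee_rot: [-2.0, -2.421, 0.001]
force: [0.8, -0.5, 0.1]
width: 0.999
gripper_force: 0.0
```

```bash
python3 - <<'E'
from h import *
go([.5044,-.0815,.032],10.94)
s=arm.observe();im=shot("wrist");pickle.dump((s,im),open("w3.pkl","wb"))
t=shot("top")["pixels"][200:320,420:540,::-1]
cv2.imwrite("pics/w3.png",np.hstack([cv2.resize(im["pixels"][...,::-1],(400,300)),cv2.resize(t,(300,300))]))
E
```

```text
clk 11.0 pos [ 0.5092 -0.0815  0.1214] F [ 0.8 -0.5  0.1] w 0.999 grip 0.0
toolY angle 10.88 tool z [-1.6e-03  2.0e-04 -1.0e+00] | shift shares [ 0.04 -0.18  3.58]
turn shares [-0.02 -0.   -0.01]
```

View pics/w3.png

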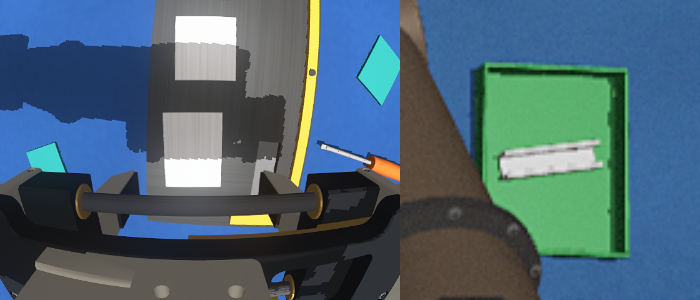

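The bracket stands upright in the tray (right panel, around (550,160)), and the blank lies between the open fingers. Now I'll descend over it.

Call:
{"fn": "carry_out", "kwargs": {"commands": [[1,0,-0.18,0.6,0,0,0],[1,0,0,0.8,0,0,0],[1,0,0,0.8,0,0,0],[1,0,0,0.6,0,0,0],[1,0,0,0.3,0,0,0],[1,0,0,0.2,0,0,0],[1,0,0,0.15,0,0,0],[1,0,0,0,0,0,0]]}}

```text
clock: 11.9
position: [0.5057, -0.0828, 0.036]
ee_rot: [2.0, 2.423, -0.0]
force: [0.4, -1.0, 0.6]
width: 0.997
gripper_force: 0.0
```

```bash
python3 -c "
from h import *
go([.5044,-.0815,.032],10.94)"
```

```text
clk 11.9 pos [ 0.5057 -0.0828  0.036 ] F [ 0.4 -1.   0.6] w 0.997 grip 0.0
toolY angle 10.91 tool z [ 1.e-04 -1.e-04 -1.e+00] | shift shares [ 0.06 -0.04  0.16]
turn shares [ 0.  0. -0.]
```

Lower to about 32 mm, then close gently with a 6 N squeeze.

Call:
{"fn": "carry_out", "kwargs": {"commands": [[1,0.05,-0.04,0.1,0,0,0],[1,0,0,0.08,0,0,0],[0.9,0,0,0,0,0,0],[0.8,0,0,0,0,0,0],[0.7,0,0,0,0,0,0],[0.6,0,0,0,0,0,0],[0.6,0,0,0,0,0,0],[0.6,0,0,0,0,0,0]], "squeeze": 6}}

```text
clock: 12.7
position: [0.5043, -0.0817, 0.0315]
ee_rot: [-2.0, -2.423, 0.0]
force: [-2.5, -1.0, 2.1]
width: 0.693
gripper_force: 6.0
```

```bash
python3 -c "
from h import *
go(bed(.018,-.109,.032),6.75)
print(tobed(arm.observe()['position']))"
```

```text
clk 12.7 pos [ 0.5043 -0.0817  0.0315] F [-2.5 -1.   2.1] w 0.693 grip 6.0
toolY angle 10.94 tool z [-3.e-04 -2.e-04 -1.e+00] | shift shares [-1.26  2.26 -0.02]
turn shares [-0.    0.    0.73]
[-0.04067155 -0.08163795]
```

Call:
{"fn": "carry_out", "kwargs": {"commands": [[0.6,0,0,0,0,0,0.25],[0.6,0,0,0,0,0,0.25],[0.6,0,0,0,0,0,0.23],[0.6,-0.2,0.3,0,0,0,0],[0.6,-0.2,0.4,0,0,0,0],[0.6,-0.2,0.4,0,0,0,0],[0.6,-0.2,0.4,0,0,0,0],[0.6,0,0,0,0,0,0]]}}

```text
clock: 13.5
position: [0.5466, -0.0979, 0.0315]
ee_rot: [2.087, 2.346, 0.003]
force: [1.4, -1.4, 1.7]
width: 0.697
gripper_force: 6.0
```

```bash
python3 -c "
from h import *
go(bed(.018,-.109,.032),6.75)
print(tobed(arm.observe()['position']))"
```

```text
clk 13.5 pos [ 0.5466 -0.0979  0.0315] F [ 1.4 -1.4  1.7] w 0.697 grip 6.0
toolY angle 6.7 tool z [ 0.0027 -0.     -1.    ] | shift shares [-0.25  0.74 -0.02]
turn shares [ 0.03  0.   -0.01]
[-0.00053885 -0.10271172]
```

Call:
{"fn": "carry_out", "kwargs": {"commands": [[0.6,-0.13,0.3,0,0,0,0],[0.6,-0.1,0.3,0,0,0,0],[0.6,0,0.1,0,0,0,0],[0.6,0,0,0,0,0,0],[0.6,0,0,0,0,0,0]]}}

```text
clock: 14.0
position: [0.5624, -0.1006, 0.0314]
ee_rot: [2.086, 2.348, 0.001]
force: [0.3, 0.2, 0.0]
width: 0.7
gripper_force: 6.0
```

Call:
{"fn": "carry_out", "kwargs": {"commands": [[0.72,0,0,0,0,0,0],[0.76,0,0,0,0,0,0],[0.76,0,0,0,0,0,0],[0.76,0,0,-0.3,0,0,0],[0.76,0,0,-0.8,0,0,0],[0.76,0,0,-1,0,0,0],[0.76,-1,0,-1,0,0,0],[0.76,-1,0,-0.8,0,0,0]]}}

```text
clock: 14.8
position: [0.5686, -0.15, 0.1313]
ee_rot: [2.083, 2.35, 0.002]
force: [0.4, -0.3, -0.6]
width: 0.76
gripper_force: 0.0
```

Call:
{"fn": "carry_out", "kwargs": {"commands": [[0.5,-1,0,0,0,0,0],[0.5,0,0,0,0,0,0],[0.5,0,0,0,0,0,0]]}}

```text
clock: 15.1
position: [0.5707, -0.1756, 0.1293]
ee_rot: [2.088, 2.347, 0.0]
force: [0.1, 0.2, 0.1]
width: 0.546
gripper_force: 0.0
```

```bash
cat >> h.py <<'E'
def look(name):
    s=arm.observe();im=shot("wrist");pickle.dump((s,im),open(name+".pkl","wb"))
    print("tool bed",np.round(tobed(s["position"])*1e3,1),"z",round(s["position"][2],4))
    hsv=cv2.cvtColor(im["pixels"],cv2.COLOR_RGB2HSV);H,S,V=[hsv[...,i].astype(int) for i in range(3)]
    m=(V>100)&(S<45);m[270:]=0
    for c in cv2.findContours(m.astype(np.uint8),0,1)[0]:
        if cv2.contourArea(c)<400: continue
        w=tobed(wray(im,c[:,0],.035,s))*1e3
        r=cv2.minAreaRect(w.astype(np.float32)); print("blob px",c[:,0].mean(0).round(),"bed mm c",np.round(r[0],1),"size",np.round(r[1],1),"ang",round(r[2],2))
    cv2.imwrite(f"pics/{name}.png",im["pixels"][...,::-1])
E
python3 -c "
from h import *
go(bed(.018,-.109,.032),6.75);look('w4')"
```

```text
clk 15.1 pos [ 0.5707 -0.1756  0.1293] F [0.1 0.2 0.1] w 0.546 grip 0.0
toolY angle 6.68 tool z [ 1.e-04  1.e-04 -1.e+00] | shift shares [2.95 0.15 3.89]
turn shares [ 0.   -0.   -0.01]
tool bed [  14.2 -182.7] z 0.1293
blob px [180. 213.] bed mm c [ -85.6 -162.5] size [31.5 14.7] ang 89.0
blob px [512. 105.] bed mm c [161.7 -80.5] size [ 6.1 93.9] ang 79.11
blob px [637.  62.] bed mm c [303.  -14.9] size [125.9  10. ] ang 85.17
blob px [429.  75.] bed mm c [ 92.1 -62.7] size [109.2   3.4] ang 89.91
blob px [319.  86.] bed mm c [ -8.8 -78.9] size [144.1 172.9] ang 87.65
```

View pics/w4.png

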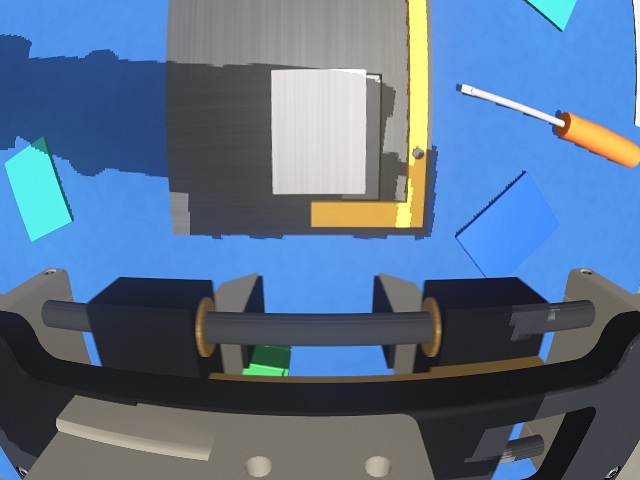

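The blank lies square at cols 272–366, rows 69–194, between the pocket and the end stop (stop face at row ~202). It's still short of the fence at col ~407. Next I'll compute its edges.

```bash
python3 -c "
from h import *
s,im=pickle.load(open('w4.pkl','rb'))
print(np.round(tobed(wray(im,[[271.5,69.5],[366.5,69.5],[366,193.8],[272.5,193.8]],.035,s))*1e3,1).tolist())
print('fence',np.round(tobed(wray(im,[[407,120],[407,180],[350,201.5],[407,201.5]],.037,s))*1e3,1).tolist())
go(bed(-.045,-.112,.13),96.75)"
```

```text
[[-16.1, -63.7], [47.7, -63.8], [48.2, -149.6], [-16.4, -149.6]]
fence [[75.4, -97.8], [76.5, -139.2], [37.0, -154.7], [77.1, -154.3]]
clk 15.15 pos [ 0.5707 -0.1745  0.1291] F [-0.  0.  0.] w 0.522 grip 0.0
toolY angle 6.77 tool z [-1.e-04  6.e-04 -1.e+00] | shift shares [ 2.79 -2.37 -0.03]
turn shares [ 0.00e+00 -1.00e-02 -1.57e+01]
```

Call:
{"fn": "carry_out", "kwargs": {"commands": [[0,0.5,-0.5,0,0,0,0],[0,0.8,-0.7,0,0,0,0],[0,0.8,-0.7,0,0,0,0],[0,0.6,-0.5,0,0,0,0],[0,0.3,-0.2,0.5,0,0,0],[0,0,0,1,0,0,0],[0,0,0,0.8,0,0,0],[0,0,0,0.6,0,0,0]]}}

```text
clock: 15.95
position: [0.4968, -0.1067, 0.0554]
ee_rot: [-2.083, -2.35, 0.0]
force: [-0.4, 0.3, 1.0]
width: 0.006
gripper_force: 0.0
```

Call:
{"fn": "carry_out", "kwargs": {"commands": [[0,0,0,0.3,0,0,0],[0,0,0,0.2,0,0,0],[0,0,0,0,0,0,0],[0,0,0,0,0,0,0]]}}

```text
clock: 16.35
position: [0.498, -0.1081, 0.0445]
ee_rot: [2.086, 2.348, 0.001]
force: [-0.1, -0.8, -0.7]
width: 0.004
gripper_force: 0.0
```

```bash
python3 -c "
from h import *
go(bed(-.050,-.107,.0318),6.75);print(tobed(arm.observe()['position']))"
```

```text
clk 16.35 pos [ 0.498  -0.1081  0.0445] F [-0.1 -0.8 -0.7] w 0.004 grip 0.0
toolY angle 6.77 tool z [ 8.e-04 -1.e-04 -1.e+00] | shift shares [0.01 0.   0.51]
turn shares [0.01 0.   0.  ]
[-0.05008005 -0.10716689]
```

Call:
{"fn": "carry_out", "kwargs": {"commands": [[0,0,0,0.3,0,0,0],[0,0,0,0.2,0,0,0],[0,0,0.2,0,0,0,0],[0,0,0.25,0,0,0,0],[0,0,0.25,0,0,0,0],[0,0,0.25,0,0,0,0],[0,0,0.25,0,0,0,0],[0,0,0,0,0,0,0]]}}

```text
clock: 17.15
position: [0.5284, -0.1046, 0.0316]
ee_rot: [2.086, 2.348, 0.001]
force: [-0.3, 0.3, 0.4]
width: 0.008
gripper_force: 0.0
```

Call:
{"fn": "carry_out", "kwargs": {"commands": [[0,0,0.15,0,0,0,0],[0,0,0.15,0,0,0,0],[0,0,0.1,0,0,0,0],[0,0,0,0,0,0,0]]}}

```text
clock: 17.55
position: [0.5378, -0.1036, 0.0315]
ee_rot: [2.086, 2.348, 0.001]
force: [-0.3, -0.3, 0.4]
width: 0.007
gripper_force: 0.1
```

```bash
cat >> h.py <<'E'
def quad(cols_rows,s,im): return np.round(tobed(wray(im,cols_rows,.035,s))*1e3,1).tolist()
def stat():
    s=arm.observe();F=s["force"];c,n=np.cos(PSI),np.sin(PSI)
    print("bed xy",np.round(tobed(s["position"])*1e3,1),"z",round(s["position"][2]*1e3,1),"F bed",np.round([c*F[0]+n*F[1],-n*F[0]+c*F[1],F[2]],1),"clk",s["clock"])
E
python3 -c "
from h import *
stat();im=shot('top');pickle.dump(im,open('t2.pkl','wb'))
hsv=cv2.cvtColor(im['pixels'],cv2.COLOR_RGB2HSV);m=(hsv[...,2]>130)&(hsv[...,1]<60);m[:185]=0;m[295:]=0;m[:,:215]=0;m[:,412:]=0
for r in rects(im,m,.035,80): print(r,tobed(r[1]/1000)*1e3)
"
```

```text
bed xy [ -10.  -107.3] z 31.5 F bed [-0.3 -0.2  0.4] clk 17.55
(array([263., 262.]), array([476.3, 138. ]), array([ 65.8, 103.2]), 4.91) [-42.66592149 139.78375851]
(array([311., 253.]), array([496.5,  31.1]), array([65.7, 69.6]), 10.53) [-35.17068645  31.25048503]
(array([369., 240.]), array([522.6, -95.3]), array([51.5, 23.9]), 54.19) [-24.10832676 -97.341094  ]
(array([353., 218.]), array([576.3, -62.9]), array([18.1, 64.5]), 89.6) [ 33.02766106 -71.47743424]
```

Call:
{"fn": "carry_out", "kwargs": {"commands": [[0,0,0.12,0,0,0,0],[0,0,0.12,0,0,0,0],[0,0,0.08,0,0,0,0],[0,0,0,0,0,0,0]]}}

```text
clock: 18.0
position: [0.5457, -0.1026, 0.0315]
ee_rot: [2.086, 2.348, 0.001]
force: [-0.1, -0.5, 0.2]
width: 0.005
gripper_force: 0.1
```

```bash
cat >> h.py <<'E'
def topb():
    im=shot('top');hsv=cv2.cvtColor(im['pixels'],cv2.COLOR_RGB2HSV);m=(hsv[...,2]>130)&(hsv[...,1]<60);m[:185]=0;m[295:]=0;m[:,:215]=0;m[:,412:]=0
    for r in rects(im,m,.035,80): print(r[0],r[2:],np.round(tobed(r[1]/1000)*1e3,1))
E
python3 -c "
from h import *
stat();topb()"
```

```text
bed xy [  -2.  -107.3] z 31.5 F bed [-0.2 -0.5  0.2] clk 18.0
[263. 262.] (array([ 65.7, 103.2]), 4.91) [-42.8 139.8]
[311. 253.] (array([65.9, 69.7]), 10.47) [-35.   31.2]
[368. 236.] (array([49.6, 25.6]), 58.02) [-15.2 -98.1]
[352. 215.] (array([18.1, 64.6]), 89.61) [ 40.1 -70.1]
```

Call:
{"fn": "carry_out", "kwargs": {"commands": [[0,0,0.1,0,0,0,0],[0,0,0.08,0,0,0,0],[0,0,0,0,0,0,0]]}}

```text
clock: 18.35
position: [0.55, -0.1021, 0.0315]
ee_rot: [2.087, 2.348, 0.0]
force: [-0.3, -0.7, 0.7]
width: 0.007
gripper_force: 0.2
```

Call:
{"fn": "carry_out", "kwargs": {"commands": [[0,0,0.04,0,0,0,0],[0,0,0.04,0,0,0,0],[0,0,0,0,0,0,0]]}}

```text
clock: 18.65
position: [0.5518, -0.1019, 0.0315]
ee_rot: [2.087, 2.348, -0.0]
force: [-1.5, -1.0, 0.4]
width: 0.007
gripper_force: 0.5
```

```bash
python3 -c "
from h import *
stat();topb()"
```

```text
bed xy [   4.1 -107.4] z 31.5 F bed [-1.6 -0.8  0.4] clk 18.65
[263. 262.] (array([ 65.7, 103.3]), 5.03) [-42.6 139.8]
[311. 253.] (array([65.7, 69.9]), 10.53) [-35.1  31. ]
[368. 233.] (array([51.6, 25.7]), 57.99) [ -7.9 -98.3]
[352. 213.] (array([18.1, 64.6]), 89.61) [ 44.7 -70.7]
```

Force is just starting to rise, so I'll push a little more.

Call:
{"fn": "carry_out", "kwargs": {"commands": [[0,0,0.04,0,0,0,0],[0,0,0.04,0,0,0,0],[0,0,0,0,0,0,0]]}}

```text
clock: 19.0
position: [0.5531, -0.1017, 0.0313]
ee_rot: [-2.086, -2.348, 0.001]
force: [-3.5, -1.1, 2.1]
width: 0.007
gripper_force: 2.1
```

Call:
{"fn": "carry_out", "kwargs": {"commands": [[0,0,0.04,0,0,0,0],[0,0,0.04,0,0,0,0],[0,0,0,0,0,0,0]]}}

```text
clock: 19.3
position: [0.5533, -0.1017, 0.0311]
ee_rot: [-2.085, -2.346, 0.005]
force: [-10.2, -0.1, 7.5]
width: 0.009
gripper_force: 6.0
```

```bash
python3 -c "
from h import *
stat();topb()"
```

```text
bed xy [   5.6 -107.3] z 31.1 F bed [-10.1   1.1   7.5] clk 19.3
[263. 262.] (array([ 65.5, 103.1]), 5.04) [-42.8 139.8]
[311. 253.] (array([65.7, 69.9]), 10.53) [-35.1  31. ]
[368. 232.] (array([51.6, 25.3]), 58.97) [ -5.2 -99.1]
[352. 212.] (array([18.1, 64.7]), 89.61) [ 47. -71.]
```

Call:
{"fn": "carry_out", "kwargs": {"commands": [[0,0,-0.2,0,0,0,0],[0,0,-0.2,-0.1,0,0,0],[0,0,0,-0.7,0,0,0],[0.22,0.5,0.3,-0.8,0,0,0],[0.22,0.8,0.6,0,0,0,0],[0.22,0.8,0.6,0,0,0,0],[0.22,0.6,0.4,0,0,0,0],[0.22,0,0,0,0,0,0]]}}

```text
clock: 20.15
position: [0.5865, -0.0265, 0.0721]
ee_rot: [2.082, 2.352, 0.005]
force: [0.4, -0.4, 0.2]
width: 0.221
gripper_force: 0.0
```

```bash
python3 -c "
from h import *
stat();go(bed(.045,-.040,.0318),6.75)"
```

```text
bed xy [ 47.5 -36.6] z 72.1 F bed [ 0.4 -0.4  0.2] clk 20.15
clk 20.15 pos [ 0.5865 -0.0265  0.0721] F [ 0.4 -0.4  0.2] w 0.221 grip 0.0
toolY angle 6.98 tool z [ 0.0027  0.0022 -1.    ] | shift shares [-0.14 -0.1   1.61]
turn shares [ 0.03 -0.02  0.04]
```

Call:
{"fn": "carry_out", "kwargs": {"commands": [[0.22,0,-0.1,0.5,0,0,0],[0.22,0,0,0.6,0,0,0],[0.22,0,0,0.3,0,0,0],[0.22,0,0,0,0,0,0],[0.22,0,0,0,0,0,0]]}}

```text
clock: 20.65
position: [0.5821, -0.0307, 0.0361]
ee_rot: [-2.087, -2.347, 0.001]
force: [-0.0, -0.3, 0.7]
width: 0.215
gripper_force: 0.0
```

```bash
python3 -c "
from h import *
stat();go(bed(.045,-.053,.0316),6.75);topb()"
```

```text
bed xy [ 42.6 -40.2] z 36.1 F bed [-0.1 -0.2  0.7] clk 20.65
clk 20.65 pos [ 0.5821 -0.0307  0.0361] F [-0.  -0.3  0.7] w 0.215 grip 0.0
toolY angle 6.73 tool z [-8.e-04 -1.e-04 -1.e+00] | shift shares [-0.51  0.1   0.18]
turn shares [-0.01 -0.   -0.  ]
[263. 262.] (array([ 65.8, 103.1]), 5.1) [-42.7 139.8]
[311. 253.] (array([65.4, 69.1]), 10.62) [-35.1  31.5]
[331. 218.] (array([46.8, 23.4]), 53.9) [ 36.4 -20.3]
```

Call:
{"fn": "carry_out", "kwargs": {"commands": [[0.22,0,0.06,0.18,0,0,0],[0.22,0,0,0,0,0,0],[0.22,-0.2,0,0,0,0,0],[0.22,-0.2,0,0,0,0,0],[0.22,-0.15,0,0,0,0,0],[0.22,-0.1,0,0,0,0,0],[0.22,0,0,0,0,0,0]]}}

```text
clock: 21.4
position: [0.5859, -0.0468, 0.032]
ee_rot: [2.087, 2.348, -0.0]
force: [-0.4, 0.9, 0.7]
width: 0.224
gripper_force: 0.0
```

Call:
{"fn": "carry_out", "kwargs": {"commands": [[0.22,-0.05,0,0,0,0,0],[0.22,-0.05,0,0,0,0,0],[0.22,0,0,0,0,0,0]]}}

```text
clock: 21.7
position: [0.5862, -0.0487, 0.032]
ee_rot: [-2.087, -2.349, -0.0]
force: [-0.7, 0.2, 0.0]
width: 0.223
gripper_force: 0.3
```

```bash
python3 -c "
from h import *
stat();topb()"
```

```text
bed xy [ 44.5 -58.5] z 32.0 F bed [-0.7  0.3  0. ] clk 21.7
[263. 262.] (array([ 65.7, 103.1]), 5.12) [-42.7 139.8]
[311. 253.] (array([65.6, 69.1]), 10.62) [-35.   31.5]
[340. 216.] (array([50.3, 23.6]), 57.41) [ 38.3 -41.7]
```

Call:
{"fn": "carry_out", "kwargs": {"commands": [[0.22,-0.05,0,0,0,0,0],[0.22,-0.05,0,0,0,0,0],[0.22,0,0,0,0,0,0]]}}

```text
clock: 22.05
position: [0.5863, -0.0498, 0.032]
ee_rot: [-2.085, -2.349, -0.002]
force: [-1.1, 4.7, 0.5]
width: 0.224
gripper_force: 2.5
```

Call:
{"fn": "carry_out", "kwargs": {"commands": [[0.22,-0.04,0,0,0,0,0],[0.22,-0.04,0,0,0,0,0],[0.22,0,0,0,0,0,0]]}}

```text
clock: 22.35
position: [0.5864, -0.05, 0.032]
ee_rot: [-2.082, -2.349, -0.003]
force: [-1.5, 9.5, 1.8]
width: 0.222
gripper_force: 4.7
```

Call:
{"fn": "carry_out", "kwargs": {"commands": [[0.22,0.2,0,0,0,0,0],[0.22,0.3,0,0,0,0,0],[0.22,0,0,-0.6,0,0,0],[0.22,0,0,-1,0,0,0],[0.22,0,0,-1,0,0,0],[0.22,-0.6,-0.2,-1,0,0,0],[0.22,-1,-0.2,0,0,0,0],[0.22,-1,-0.2,0,0,0,0]]}}

```text
clock: 23.15
position: [0.5788, -0.1081, 0.1244]
ee_rot: [2.084, 2.347, 0.002]
force: [0.4, -0.4, -0.9]
width: 0.219
gripper_force: 0.0
```

Call:
{"fn": "carry_out", "kwargs": {"commands": [[0.22,-1,-0.2,0,0,0,0],[0.22,-1,-0.2,0,0,0,0],[0.22,-0.7,0,0,0,0,0],[0.22,0,0,0,0,0,0],[0.22,0,0,0,0,0,0]]}}

```text
clock: 23.65
position: [0.5763, -0.1748, 0.1224]
ee_rot: [2.087, 2.348, 0.001]
force: [-0.5, 0.3, 0.1]
width: 0.221
gripper_force: 0.0
```

```bash
python3 -c "
from h import *
stat();look('w5');topb()"
```

```text
bed xy [  19.9 -182.6] z 122.4 F bed [-0.5  0.4  0.1] clk 23.65
tool bed [  19.9 -182.6] z 0.1224
blob px [173. 215.] bed mm c [ -82.3 -162. ] size [20.6 31.9] ang 0.65
blob px [510. 104.] bed mm c [161.6 -80.3] size [ 6.  93.5] ang 79.39
blob px [424.  91.] bed mm c [ 92.  -75.3] size [128.6   3.5] ang 89.86
blob px [308.  77.] bed mm c [ -7.7 -80.4] size [148.  171.7] ang 88.95
[263. 262.] (array([ 65.8, 103.3]), 5.1) [-42.6 139.8]
[312. 253.] (array([65.7, 71.1]), 10.53) [-35.1  30.5]
[370. 210.] (array([64.5, 85.2]), 6.7) [  46.6 -111.9]
```

View pics/w5.png

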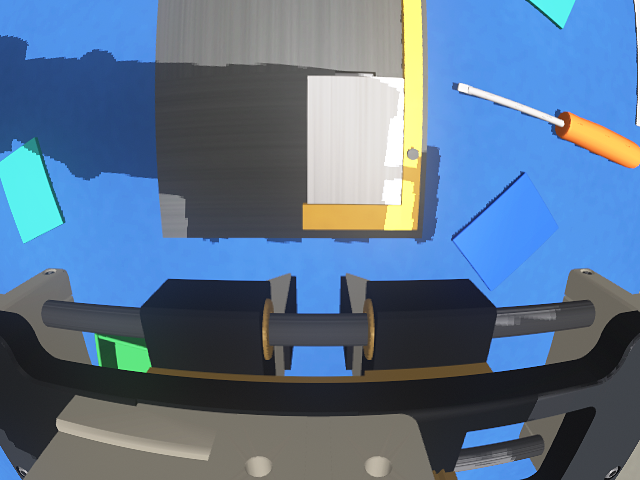

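The blank's right edge meets the fence at col ~402 and its lower edge meets the stop at row ~204, with no gap visible. One quick numeric check before handing in.

```bash
python3 -c "
from h import *
s,im=pickle.load(open('w5.pkl','rb'))
print('blank front/left',quad([[306.5,85],[306.5,140],[306.5,195],[330,75.5],[360,75.5]],s,im))
print('fence/stop top',np.round(tobed(wray(im,[[402.5,90],[402.5,150],[401,190],[330,204.5]],.037,s))*1e3,1).tolist())
t=shot('top');P=pts(t);m=P[200:221,352:388].reshape(-1,3);print('z blank',np.median(m[:,2]),'bed',np.median(P[225:235,300:330,2]), 'other blank',np.median(P[245:262,303:320,2]))
A=np.c_[tobed(m),np.ones(len(m))];print('tilt',np.linalg.lstsq(A,m[:,2],rcond=None)[0])
"
```

```text
blank front/left [[13.2, -76.0], [13.2, -112.6], [13.0, -149.3], [28.5, -69.5], [48.1, -69.1]]
fence/stop top [[76.1, -77.9], [76.7, -118.2], [76.5, -145.1], [28.7, -155.4]]
z blank 0.034005169808448914 bed 0.029274674812756713 other blank 0.03413552518245255
tilt [-2.34820207  0.61536161  0.21438782]
```

```bash
python3 -c "
from cell import arm
print(arm.sign_off())"
```

```text
the job is handed in; nothing more can be done
None
```

The job is handed in: the bracket stands released in the green tray, and the 86 mm blank lies square against both fence and end stop, its centre measured at about x = 45.1, y = -112.3 mm in the bed frame; the sign-off call returned no verdict.

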